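Lock the hopper ring of the green-ringed coffee grinder

TASK

Two small coffee grinders stand on the display table with their lid rings still open. Lock the one with the green ring, ready for use: take its ring by the two upright lugs and twist it clockwise (seen from above), about a quarter turn, until it clicks home at its stop, then let go and move clear. Leave the grinder with the red ring as it is, still open for cleaning.

Things in the scene. Friction and masses are not known exactly. Their poses are not given: they have to be found in the camera images.
- green_grip (a point): Green ring, 78 mm wide, top face 147 mm above the table, on a fixed white grinder. On it two upright flat lugs, 31 mm tall, 24 wide, 8 thick, 52 mm over their outer faces: grip both together from above, finger tips about 5 mm above the ring's face. This point: on the turning axis, half-way up the lugs (z 163 mm). Its axes turn with the ring: y from lug to lug (white line at the -y lug), z up.
- green_ring (a joint): Turn of the green ring, rad: 0 fully open, growing clockwise seen from above to 1.57, locked at a stop. Starts at 0.11 to 0.29. An over-centre detent and friction resist with up to 0.11 N m as far as 1.15; from 1.3 it snaps on to the stop by itself and is held there; let go before 1.0, it springs back to 0.3. White line on the ring: from red dot (open) to white dot (locked) on the collar.
- red_grip (a point): Red ring, 78 mm wide, top face 147 mm above the table, on a fixed white grinder. On it two upright flat lugs, 31 mm tall, 24 wide, 8 thick, 52 mm over their outer faces: grip both together from above, finger tips about 5 mm above the ring's face. This point: on the turning axis, half-way up the lugs (z 163 mm). Its axes turn with the ring: y from lug to lug (white line at the -y lug), z up.
- red_ring (a joint): Turn of the red ring, rad: 0 fully open, growing clockwise seen from above to 1.57, locked at a stop. Starts at 0.11 to 0.29. An over-centre detent and friction resist with up to 0.11 N m as far as 1.15; from 1.3 it snaps on to the stop by itself and is held there; let go before 1.0, it springs back to 0.3. White line on the ring: from red dot (open) to white dot (locked) on the collar.

How it is judged:
At the end, for the whole second after the job is handed in: The green ring is locked: turned to within 0.15 rad (about 9 degrees) of its stop at 1.57 and at rest. The red ring is still open (below 0.6 rad) (value of joint green_ring above 1.42 rad and velocity of joint green_ring between -0.1 and 0.1 rad/s and value of joint red_ring below 0.6 rad); the robot touches nothing.
It fails at once if the red ring was turned towards locked (0.6 rad or more) (value of joint red_ring above 0.6 rad).
It also fails if it takes over 38 s, if anything falls off the work surface, if the arm or the gripper's body presses on something with over 40 N, if the wrist force passes 120 N, or if a joint passes its speed limit or range.

ROBOT

A 6-joint arm with a two-finger parallel gripper is mounted at the origin on a cart in front of the work surface, level with it; the furniture and walls round the work are solid. World frame = base frame: x ahead of the robot, y to its left, z up, the work surface at z = 0. Lengths are in m, angles in rad, forces in N, time in s.
With the tool pointing down it reaches from about 0.4 to 0.825 m from the base axis. Payload 7 kg.
Tool frame: the origin (TCP) lies midway between the tips of the shut fingers; the grasp point (between the pads) lies pinch_z behind it (pinch_z is the distance from the TCP to the grasp point, in m); z points along the fingers, x is the direction in which the jaws open and shut, and the axes are right-handed (so a half turn about z gives the same grasp; the last joint's range is limited). The gripper opens to 88 mm and grips with 3 to 60 N. Pads are 19 mm wide; open, the fingers measure 130 mm over their backs; the gripper's body (78 mm by 193 mm) begins 47 mm behind the grasp point.
Start: joints at [-0.984, 0.359, 0.012, 0, -1.224, -0.288], TCP at [0.199, -0.645, 0.227] pointing down, gripper open.
Joint ranges: [-3.07, 3.07], [-1.43, 2.12], [-1.02, 1.25], [-3.03, 1.67], [-3.05, -0], [-3.03, 3.03]. Speed limits (rad/s): [2.39, 2.39, 3.01, 3.14, 3.14, 3.14].

INTERFACE

Orientations are given as [roll, pitch, yaw] about the fixed x, y, z axes, in that order (R = Rz(yaw) Ry(pitch) Rx(roll)).
In Python, from bench import * gives the robot as it stands.
- The arm moves only by the tool servo_tool, never from a script. Its argument "deltas" is text: rows parted by semicolons, each of 7 numbers parted by spaces: the turn, a rotation vector about the world's x, y, z normalised to -1 to 1, where 1 is pi/2 rad, then the shift along the world's x, y, z normalised to -1 to 1, where 1 is 10 cm, then the gripper command: -1 is fully open, 1 is shut, values between are in proportion. In form: wx wy wz x y z fingers; .... A call has 1 to 10 rows; each row is the pose to reach, as a shift and turn from the pose commanded when the call began; what a row does not reach only later rows make up. A row lasts 1/12 s, in which the tool goes at most 41.7 mm and 7.16 degrees, less where a joint would pass 70% of its speed; a pose out of reach is approached as far as the arm can. A call with a number of a shift or a turn outside -1 to 1 is refused whole. A call with a gripper value outside its range is refused whole. The fingers move at their own pace and stop on an object; "newtons" is the grip in N (left out, the last holds). Time passes only in rows, so rows that repeat a pose let the fingers close. It gives the time, the measured TCP pose, the force and the opening at its end, in the units of the state.
- observe(): the state, without advancing time (a new reading comes with each control period).
- get_image(name): name is "scene" or "top"; returns the picture (384x512x3 uint8, red, green, blue); there is no depth.
- camera_params(name): a dict with "fx", "fy", "cx", "cy" (pixels), "world_to_cam" (4x4, takes a point from world to camera coordinates). Camera axes: x right, y down, z forward; pixel columns grow to the right and rows downward; lengths in m; the calibration is good to about 2 mm. A picture is of the moment at which its call begins. camera_params takes no time and is no camera call.
- close_job(): hands the job in, once; it reports no verdict.
Trained networks look in the newest picture that a camera, given by its name, has taken for a name from the list of things; names that differ only in an ending like _2 or _b are one class to them, and where a whole thing is asked for, a point or a joint stands for the part that bears it (a point fixed in the world has none). Each returns a list of dicts, best first, with "p" (0 to 1); they miss things now and then, are a little off and sometimes report something else, mostly with a low value. They report only what shows in the picture. A call takes as long as a camera call.
- look_for(camera, label): "box" ([left, top, right, bottom] in pixels, round what is visible of it).
- silhouettes(camera, label): "mask" (384x512 bool, what is visible of it) and "box" ([left, top, right, bottom] in pixels, round what is visible of it).
- pinpoint(camera, label): "xy" ([column, row] in pixels: a listed point, or the origin of a listed thing).
The state is a dict: "time": time; "qpos": joint angles; "joint_vel": joint speeds; "effort": joint torques, N m; "tool_pos": TCP position; "ee_rot": TCP orientation; "force": force on the tool from outside, world axes, zero at the start; "ft_torque": the same for the moment, N m; "width": finger opening in m.
Only numpy, scipy, OpenCV 4.12 (cv2) and the standard library are available. Lean on these libraries where they do the work, as an engineer would, in place of code of your own. Each camera call takes 0.05 s, during which the arm holds its last target. There are 200 camera calls.

## Working session

There is one attempt and no reset: what is moved stays moved. The work goes in short steps, Python scripts to look and compute and a tool call to move; the robot and the scene stay as the last step left them, time stands still between calls to the robot, and variables do not carry over. Pictures are saved under pics/ and viewed, about 8 in all and at most 12, crops included, and the job is handed in when it is done.

Besides the shell and the picture viewer there is one more tool, called after "Emit:" by a JSON object that holds its "api" and its "payload", one argument or row to a line. servo_tool: Moves the arm, as the interface text tells. Its arguments: {"type":"object","properties":{"deltas":{"type":"string"},"newtons":{"type":"number"}},"required":["deltas"]}

```bash
mkdir -p pics
cat > h.py <<'E'
from bench import *
import numpy as np, cv2
def ray(cam,uv,z):
    c=camera_params(cam);T=np.array(c["world_to_cam"]);R=T[:3,:3];o=-R.T@T[:3,3]
    d=R.T@np.array([(uv[0]-c["cx"])/c["fx"],(uv[1]-c["cy"])/c["fy"],1]);return o+d*(z-o[2])/d[2]
E
python3 - <<'E'
from h import *
ims=[get_image(n) for n in("scene","top")]
for n,i in zip(("scene","top"),ims): cv2.imwrite(f"pics/{n}0.png",i[:,:,::-1])
for n in("scene","top"):
    for l in("green_grip","red_grip"):
        for d in pinpoint(n,l)[:2]: print(n,l,d["p"],np.round(d["xy"],1),np.round(ray(n,d["xy"],.163),4))
s=observe();print({k:np.round(v,3).tolist() for k,v in s.items()})
E
```

```text
scene green_grip 0.57 [286.4 158. ] [ 0.5066 -0.1378  0.163 ]
scene red_grip 0.72 [232.3 223.5] [0.5147 0.1577 0.163 ]
top green_grip 0.74 [346.2 196.8] [ 0.5112 -0.1355  0.163 ]
top red_grip 0.77 [206.4 199.2] [0.5077 0.1674 0.163 ]
{'time': 0.3, 'qpos': [-0.984, 0.359, 0.012, -0.0, -1.224, -0.288], 'joint_vel': [0.001, -0.001, 0.002, -0.002, 0.0, -0.0], 'effort': [0.001, -58.181, 29.282, 6.99, 0.009, -0.0], 'tool_pos': [0.199, -0.645, 0.226], 'ee_rot': [-3.142, -0.001, 1.87], 'force': [0.493, -0.026, 0.138], 'ft_torque': [0.015, 0.013, -0.013], 'width': 0.088}
```

```bash
ls; python3 -c "
import cv2,numpy as np
a=cv2.imread('pics/scene0.png');b=cv2.imread('pics/top0.png')
cv2.imwrite('pics/both0.png',cv2.resize(np.hstack([a,b]),(800,300),interpolation=cv2.INTER_AREA))"
```

```text
h.py
pics
```

View pics/top0.png

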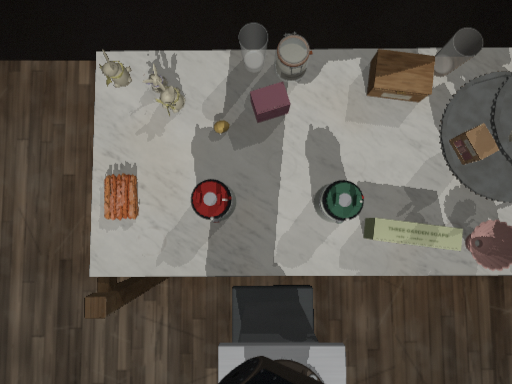

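View pics/scene0.png

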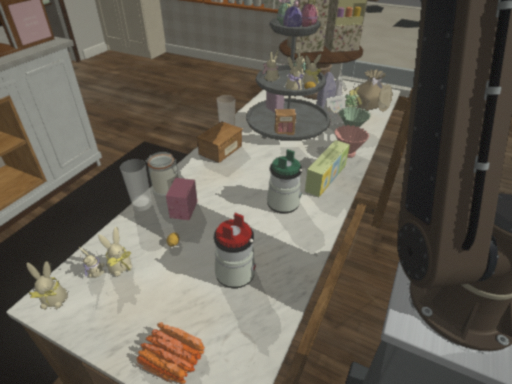

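The top view shows the green grinder at about (343,200) and the red one at (211,199). The tiered stand sits on the right at about (500,135). In the scene view, green is at (286,165) and red at (234,232). Next I'll enlarge the green ring and measure its centre and angle.

Run:
```python
from h import *
a=cv2.imread('pics/top0.png');b=cv2.imread('pics/scene0.png')
f=lambda i,x,y,w:cv2.resize(i[y:y+w,x:x+w],(400,400),interpolation=cv2.INTER_CUBIC)
o=np.hstack([f(a,318,175,50),f(b,260,140,50)])
cv2.imwrite('pics/crop1.png',np.clip(o*1.8,0,255).astype(np.uint8))
c=camera_params("top");print(c["fx"],np.round(c["world_to_cam"],3).tolist())
for cam in("top","scene"):
    for d in silhouettes(cam,"green_ring")[:1]:
        m=d["mask"];print(cam,d["p"],d["box"],m.sum());cv2.imwrite(f"pics/m_{cam}.png",m*np.uint8(255))
        if cam=="top":
            (u,v),r=cv2.minEnclosingCircle(np.argwhere(m)[:,::-1].astype(np.float32));print(u,v,r,ray(cam,(u,v),.147), np.argwhere(m).mean(0))
def proj(cam,p):
    c=camera_params(cam);q=np.array(c["world_to_cam"])@np.r_[p,1];return np.round([q[0]/q[2]*c["fx"]+c["cx"],q[1]/q[2]*c["fy"]+c["cy"]],1)
for z in(.147,.163,.178): print(z,proj("top",[.508,-.136,z]),proj("scene",[.508,-.136,z]))
```

```text
394.44956944009976 [[-0.005, -1.0, -0.011, 0.065], [-0.996, 0.006, -0.086, 0.547], [0.086, 0.011, -0.996, 0.973], [0.0, 0.0, 0.0, 1.0]]
top 0.77 [327.8, 182.1, 366.7, 218.5] 1037
343.9010314941406 199.93701171875 18.356428146362305 [ 0.5052687  -0.13379494  0.147     ] [199.8852459  343.74252652]
scene 0.8 [272.0, 151.3, 298.2, 174.0] 510
0.147 [344.9 198.7] [285.3 163. ]
0.163 [346.5 198.3] [285.7 158.2]
0.178 [348.  197.9] [286.  153.7]
```

View pics/crop1.png

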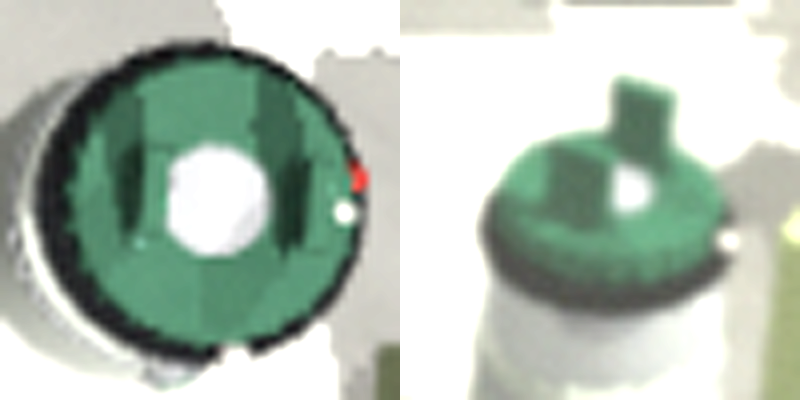

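The crop shows the white line end at (345,212), the red dot at (360,178) and the lock dot at (235,352). The ring is therefore turned about 0.23 rad, and the lug axis is about 4° clockwise of -y. The estimates agree on a centre near (0.507, -0.136). I'm setting out now.

Emit:
{"api": "servo_tool", "payload": {
  "deltas": "-0 0 -0.08 0.2 0.33 0.3 -1;0 0 -0.16 0.4 0.66 0.3 -1;0 0 -0.237 0.6 1 0.3 -1;0 0 -0.237 0.6 1 0.3 -1"
}}

```text
time: 0.73
tool_pos: [0.2609, -0.5414, 0.2579]
ee_rot: [3.139, 0.0, 1.49]
force: [-0.8, -0.4, -0.3]
width: 0.0875
```

Emit:
{"api": "servo_tool", "payload": {
  "deltas": "0 0 0 0.2 0.33 0 -1;0 0 0 0.4 0.66 0 -1;0 0 0 0.6 1 0 -1"
}}

```text
time: 0.98
tool_pos: [0.319, -0.4439, 0.2565]
ee_rot: [3.142, 0.0, 1.496]
force: [1.0, 0.3, 0.8]
width: 0.0877
```

Emit:
{"api": "servo_tool", "payload": {
  "deltas": "0 0 0 0.2 0.33 0 -1;0 0 0 0.4 0.66 0 -1;0 0 0 0.6 1 0 -1"
}}

```text
time: 1.23
tool_pos: [0.3792, -0.3435, 0.2568]
ee_rot: [3.141, 0.0, 1.497]
force: [0.6, -1.2, 0.1]
width: 0.0875
```

Emit:
{"api": "servo_tool", "payload": {
  "deltas": "0 0 0 0.2 0.33 0 -1;0 0 0 0.4 0.66 0 -1;0 0 0 0.6 1 0 -1;0 0 0 0.6 1 0 -1;0 0 0 0.6 1 0 -1"
}}

```text
time: 1.65
tool_pos: [0.4397, -0.2433, 0.2568]
ee_rot: [3.141, -0.0, 1.502]
force: [0.3, 0.1, -0.2]
width: 0.0878
```

Run:
```python
from h import *
import bench;print([n for n in dir(bench) if 'pinch' in n])
s=observe();print({k:np.round(v,4).tolist() for k,v in s.items() if k in("time","qpos","tool_pos","ee_rot","force")})
P=lambda x,y:(318+x/8-.4,175+y/8-.4)
c=ray("top",P(212,202),.147);l=ray("top",P(345,212),.147);r=ray("top",P(360,178),.14);w=ray("top",P(235,352),.14)
print(c)
for p in(l,r,w): print(p,np.linalg.norm(p[:2]-c[:2]),np.degrees(np.arctan2(*(p-c)[[1,0]])))
```

```text
['pinch_z']
{'time': 1.65, 'qpos': [-0.1139, 0.0515, -0.3119, -0.0001, -1.2069, -1.5262], 'tool_pos': [0.4397, -0.2433, 0.2568], 'ee_rot': [3.1411, -0.0, 1.5015], 'force': [0.3276, 0.0748, -0.248]}
[ 0.50545815 -0.1342368   0.147     ]
[ 0.50250922 -0.17067894  0.147     ] 0.03656125651161635 -94.62634857892148
[ 0.51225912 -0.17687688  0.14      ] 0.04317904504744904 -80.937821860072
[ 0.46428691 -0.14107418  0.14      ] 0.04173512671654384 -170.57085284203862
```

The shoulder has a sideways offset. Turning on from this yaw would take joint 6 past about -3.0, so I'm flipping the grasp by half a turn to put it mid-range.

Emit:
{"api": "servo_tool", "payload": {
  "deltas": "0 0 0.074 0.07 0.1 0 -1;0 0 0.148 0.15 0.2 0 -1;0 0 0.222 0.22 0.3 0 -1;0 0 0.296 0.3 0.45 0 -1;0 0 0.37 0.38 0.6 0 -1;0 0 0.444 0.45 0.75 0 -1;0 0 0.518 0.52 0.9 0 -1;0 0 0.592 0.6 1 0 -1;0 0 0.666 0.66 1 0 -1;0 0 0.666 0.66 1 0 -1"
}}

```text
time: 2.48
tool_pos: [0.5052, -0.1456, 0.2564]
ee_rot: [-3.141, 0.0, 2.549]
force: [0.6, -0.4, 1.0]
width: 0.0879
```

Emit:
{"api": "servo_tool", "payload": {
  "deltas": "0 0 0.074 0 0.08 0 -1;0 0 0.148 0 0.08 0 -1;0 0 0.222 0 0.08 0 -1;0 0 0.296 0 0.08 0 -1;0 0 0.37 0 0.08 0 -1;0 0 0.444 0 0.08 0 -1;0 0 0.518 0 0.08 0 -1;0 0 0.592 0 0.08 0 -1;0 0 0.666 0 0.08 0 -1;0 0 0.666 0 0.08 0 -1"
}}

```text
time: 3.32
tool_pos: [0.504, -0.1382, 0.2566]
ee_rot: [3.142, -0.0, -2.693]
force: [0.4, 1.1, 1.2]
width: 0.0877
```

Emit:
{"api": "servo_tool", "payload": {
  "deltas": "0 0 0.074 0 0 0 -1;0 0 0.148 0 0 0 -1;0 0 0.222 0 0 0 -1;0 0 0.296 0 0 0 -1;0 0 0.37 0 0 0 -1;0 0 0.444 0 0 0 -1;0 0 0.518 0 0 0 -1;0 0 0.592 0 0 0 -1;0 0 0.664 0 0 0 -1;0 0 0.664 0 0 0 -1"
}}

```text
time: 4.15
tool_pos: [0.5042, -0.1379, 0.2566]
ee_rot: [3.141, -0.0, -1.653]
force: [-0.5, -0.1, 0.7]
width: 0.0876
```

Run:
```python
from h import *
import bench;print(bench.pinch_z)
s=observe();print({k:np.round(v,4).tolist() for k,v in s.items() if k in("time","qpos","tool_pos","ee_rot","force")})
a=get_image("scene")[:,:,::-1]
cv2.imwrite("pics/s2.png",np.clip(cv2.resize(a[70:230,190:400],(788,600),interpolation=cv2.INTER_CUBIC)*1.5,0,255).astype(np.uint8))
```

```text
0.0188
{'time': 4.15, 'qpos': [0.1088, 0.0874, -0.2731, 0.0, -1.2105, 1.3798], 'tool_pos': [0.5042, -0.1379, 0.2566], 'ee_rot': [3.1414, -0.0001, -1.6529], 'force': [-0.483, -0.0919, 0.6613]}
```

View pics/s2.png

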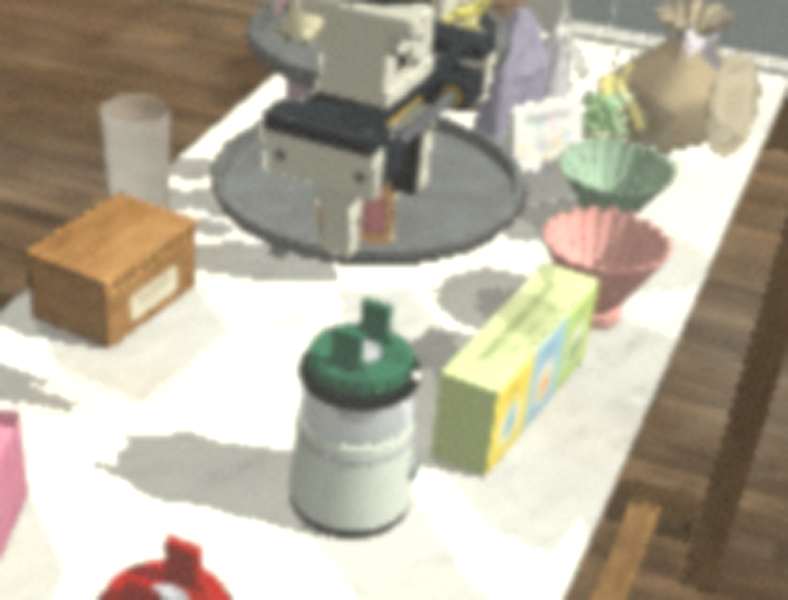

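The open gripper hovers over the green ring, with the fingers straddling the lug line at crop pixels (340,230) and (410,170). I'll nudge about 2 mm in x and y, then descend in two stages.

Emit:
{"api": "servo_tool", "payload": {
  "deltas": "0 0 0 0.02 0.02 -0.3 -1;0 0 0 0.02 0.02 -0.6 -1;0 0 0 0.02 0.02 -0.7 -1;0 0 0 0.02 0.02 -0.8 -1;0 0 0 0.02 0.02 -0.8 -1"
}}

```text
time: 4.62
tool_pos: [0.5059, -0.1354, 0.1753]
ee_rot: [3.139, -0.0, -1.654]
force: [0.6, 0.9, -0.3]
width: 0.0876
```

Run:
```python
from h import *
s=observe();print({k:np.round(v,4).tolist() for k,v in s.items() if k in("time","tool_pos","ee_rot","force")})
a=get_image("scene")[:,:,::-1]
cv2.imwrite("pics/s3.png",np.clip(cv2.resize(a[110:190,240:345],(788,600),interpolation=cv2.INTER_CUBIC)*1.5,0,255).astype(np.uint8))
```

```text
{'time': 4.6167, 'tool_pos': [0.5059, -0.1354, 0.1753], 'ee_rot': [3.1389, -0.0005, -1.6542], 'force': [0.5943, 0.9375, -0.2778]}
```

View pics/s3.png

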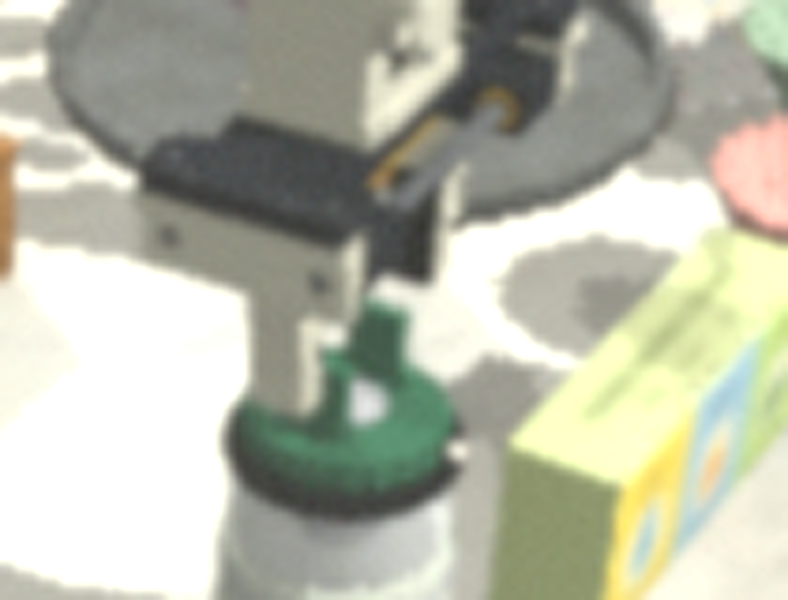

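The near finger is at (285,390) in front of the near lug at about (280–345, 390). I'll check that against the projection.

```bash
cat >> h.py <<'E'
def proj(cam,p):
    c=camera_params(cam);q=np.array(c["world_to_cam"])@np.r_[p,1];return np.array([q[0]/q[2]*c["fx"]+c["cx"],q[1]/q[2]*c["fy"]+c["cy"]])
E
python3 - <<'E'
from h import *
C=lambda p:np.round((proj("scene",p)-[240,110])*7.5)
t=np.array([.5059,-.1354]);y=np.array([.08,.997]);x=np.array([.997,-.08])
for nm,d,z in(("finger back",.065,.1753),("finger pad",.044,.1753),("near lug out top",.026,.178),("near lug in top",.018,.178),("far lug out top",-.026,.178),("far in top",-.018,.178)):
    w=.0095 if "fin" in nm else .012
    print(nm,[C(np.r_[t+d*y+s*w*x,z]) for s in(1,-1)])
print("ring",[C(np.r_[t+.039*v,.147]) for v in(x,-x,y,-y)])
a=cv2.imread("pics/scene0.png");b=np.clip(cv2.resize(a[135:185,255:315],(720,600),interpolation=cv2.INTER_CUBIC)*1.7,0,255).astype(np.uint8)
D=lambda p:tuple(int(v) for v in (proj("scene",p)-[255,135]+.5)*12)
for d in(.026,.018,-.018,-.026):
  for s in(1,-1):
    for z in(.147,.178): cv2.circle(b,D(np.r_[t+d*y+s*.012*x,z]),3,(0,0,255),-1)
for k in np.linspace(0,6.28,60): cv2.circle(b,D(np.r_[t+.039*np.array([np.cos(k),np.sin(k)]),.147]),2,(255,0,0),-1)
cv2.imwrite("pics/ov.png",b)
E
```

```text
finger back [array([242., 415.]), array([289., 431.])]
finger pad [array([270., 386.]), array([317., 402.])]
near lug out top [array([288., 354.]), array([347., 373.])]
near lug in top [array([298., 343.]), array([357., 363.])]
far lug out top [array([353., 288.]), array([411., 306.])]
far in top [array([343., 298.]), array([401., 316.])]
ring [array([252., 369.]), array([439., 431.]), array([296., 452.]), array([391., 350.])]
```

View pics/ov.png

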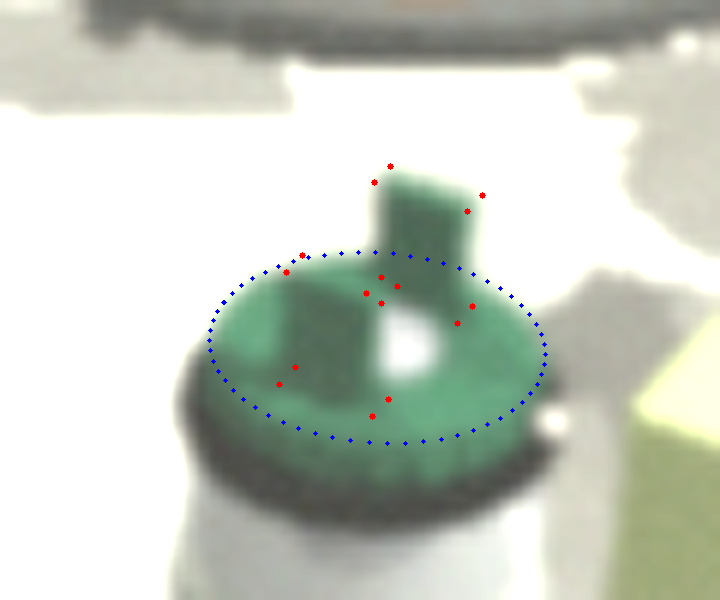

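The overlaid lug and ring outline fits the picture to about 1 px, or roughly 2 mm. I'll descend and grip.

Emit:
{"api": "servo_tool", "payload": {
  "deltas": "0 0 0 0 0 -0.15 -1;0 0 0 0 0 -0.23 -1;0 0 0 0 0 -0.23 -1;0 0 0 0 0 -0.23 -0.2;0 0 0 0 0 -0.23 0;0 0 0 0 0 -0.23 0.3;0 0 0 0 0 -0.23 1;0 0 0 0 0 -0.23 1;0 0 0 0 0 -0.23 1;0 0 0 0 0 -0.23 1",
  "newtons": 40
}}

```text
time: 5.5
tool_pos: [0.5068, -0.1351, 0.1538]
ee_rot: [-3.141, -0.0, -1.651]
force: [-1.8, -0.5, 1.3]
width: 0.0516
```

Run:
```python
from h import *
s=observe();print({k:np.round(v,4).tolist() for k,v in s.items() if k in("time","qpos","tool_pos","ee_rot","force","ft_torque","width")})
```

```text
{'time': 5.5, 'qpos': [0.1139, 0.1735, -0.4206, 0.0001, -0.9763, 1.3771], 'tool_pos': [0.5068, -0.1351, 0.1538], 'ee_rot': [-3.1413, -0.0001, -1.6505], 'force': [-1.8235, -0.4524, 1.3076], 'ft_torque': [-0.0858, 0.3062, 0.0053], 'width': 0.0516}
```

Both lugs are held at a width of 51.6 mm with small forces. Now I'll twist clockwise.

Emit:
{"api": "servo_tool", "payload": {
  "deltas": "0 0 -0.03 0 0 0 1;0 0 -0.07 0 0 0 1;0 0 -0.12 0 0 0 1;0 0 -0.17 0 0 0 1;0 0 -0.22 0 0 0 1;0 0 -0.27 0 0 0 1;0 0 -0.32 0 0 0 1;0 0 -0.37 0 0 0 1;0 0 -0.42 0 0 0 1;0 0 -0.42 0 0 0 1"
}}

```text
time: 6.33
tool_pos: [0.5065, -0.1356, 0.1538]
ee_rot: [-3.141, -0.001, -2.314]
force: [-0.8, -4.0, 2.4]
width: 0.0518
```

Emit:
{"api": "servo_tool", "payload": {
  "deltas": "0 0 -0.05 0 0 0 1;0 0 -0.1 0 0 0 1;0 0 -0.15 0 0 0 1;0 0 -0.2 0 0 0 1;0 0 -0.25 0 0 0 1;0 0 -0.3 0 0 0 1;0 0 -0.35 0 0 0 1;0 0 -0.41 0 0 0 1;0 0 -0.41 0 0 0 1;0 0 -0.41 0 0 0 1"
}}

```text
time: 7.17
tool_pos: [0.506, -0.1358, 0.1538]
ee_rot: [-3.141, -0.001, -2.952]
force: [-2.9, -3.8, 2.9]
width: 0.0519
```

Run:
```python
from h import *
s=observe();print({k:np.round(v,4).tolist() for k,v in s.items() if k in("time","qpos","tool_pos","ee_rot","force","ft_torque","width")})
```

```text
{'time': 7.1667, 'qpos': [0.1132, 0.1733, -0.4213, 0.0012, -0.9774, 0.0756], 'tool_pos': [0.506, -0.1358, 0.1538], 'ee_rot': [-3.1407, -0.0013, -2.9521], 'force': [-2.9078, -3.7652, 2.9355], 'ft_torque': [-1.6795, 1.0174, -0.1058], 'width': 0.0519}
```

The tool turned 1.30 rad, and the moment now pulls clockwise, which fits the snap towards the stop. I'll let go and rise.

Emit:
{"api": "servo_tool", "payload": {
  "deltas": "0 0 0 0 0 0 -1;0 0 0 0 0 0 -1;0 0 0 0 0 0 -1;0 0 0 0 0 0 -1;0 0 0 0 0 0 -1;0 0 0 0 0 0.2 -1;0 0 0 0 0 0.5 -1;0 0 0 0 0 0.8 -1;0 0 0 0 0 1 -1;0 0 0 0 0 1 -1"
}}

```text
time: 8.0
tool_pos: [0.5091, -0.1353, 0.2585]
ee_rot: [-3.14, 0.007, -2.953]
force: [1.5, -1.1, -0.1]
width: 0.0871
```

Emit:
{"api": "servo_tool", "payload": {
  "deltas": "0 0 0 -0.2 -0.33 0.1 -1;0 0 0 -0.4 -0.66 0.1 -1;0 0 0 -0.6 -1 0.1 -1;0 0 0 -0.6 -1 0.1 -1"
}}

```text
time: 8.33
tool_pos: [0.4437, -0.2384, 0.2635]
ee_rot: [-3.142, -0.001, -2.957]
force: [-0.4, -0.0, 0.2]
width: 0.0874
```

Emit:
{"api": "servo_tool", "payload": {
  "deltas": "0 0 0 -0.2 -0.33 0 -1;0 0 0 -0.4 -0.66 0 -1;0 0 0 -0.6 -1 0 -1;0 0 0 -0.6 -1 0 -1;0 0 0 -0.6 -1 0 -1"
}}

```text
time: 8.75
tool_pos: [0.3854, -0.3364, 0.263]
ee_rot: [3.141, -0.001, -2.958]
force: [-0.5, 0.1, -0.2]
width: 0.0874
```

Run:
```python
from h import *
s=observe();print({k:np.round(v,4).tolist() for k,v in s.items() if k in("time","tool_pos","force","joint_vel","width")})
a=get_image("top")[:,:,::-1]
f=lambda i,x,y,w:cv2.resize(i[y:y+w,x:x+w],(400,400),interpolation=cv2.INTER_CUBIC)
cv2.imwrite("pics/f.png",np.clip(np.hstack([f(a,318,175,50),f(a,186,175,50)])*1.8,0,255).astype(np.uint8))
```

```text
{'time': 8.75, 'joint_vel': [0.0493, -0.0044, -0.0023, -0.0046, 0.0018, -0.0219], 'tool_pos': [0.3854, -0.3364, 0.263], 'force': [-0.538, 0.1163, -0.1702], 'width': 0.0874}
```

View pics/f.png

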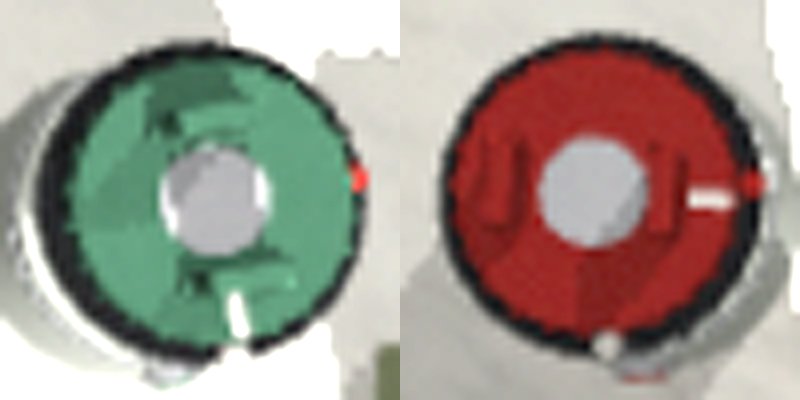

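The green ring's white line, (232,290) to (240,340), now points at its white dot at (237,352), so it is locked. The red ring's line at (710,200) is still beside its red dot at (755,185), so it is open. The arm is clear, so I'm handing in.

```bash
python3 -c "
from bench import *
print(close_job())"
```

```text
the job is handed in; nothing more can be done
None
```

The green ring is locked and the job is handed in. I gripped both lugs at 40 N (opening 51.6 mm), turned the ring 1.30 rad clockwise, let go, rose about 10 cm and moved roughly 23 cm aside. This took 8.75 s of robot time.

**Last checks:**
- **Green ring:** the final top picture shows its white line pointing at the white (locked) dot. From the picture it started at about 0.24 rad, so it should now be near 1.54 rad. I have no direct joint reading.
- **Red ring:** its line is still beside the red (open) dot, so it was not turned.
- **Arm:** it is clear with the gripper open, and the wrist force is near zero.

No check failed. The position estimates differed by up to 6 mm between methods, well inside the 18 mm of finger clearance on each side. I regripped the approach half a turn round because the first orientation would have run the last joint to its limit.

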